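# Back off the ratchet jaw of the bolt holding fixture

## Task

The inspected hub bolt is held in the bench fixture by the ratchet jaw. With a fingertip press down the release pad on the sliding jaw and, keeping it pressed, push the jaw back along its bar, away from the bolt, until it is right up against the stop collar; then let the pad spring up and move clear. Leave the bolt lying on its rests and the loose parts and tools around the fixture where they are.

Things in the scene. Friction and masses are not known exactly. Their poses are not given: they have to be found in the camera images.
- release_pad (a point): top centre of the jaw's thumb release: ribbed dark steel pad, 40 mm along the bar, 34 mm across, facing up, 64 mm above the table when up. A spring plunger going straight down 9 mm (about 2 N to start, 5 N fully down) that springs up when let go. The point moves with it. y axis: BACK along the bar (from the bolt to the stop collar, the way the jaw is to go); z up
- rear_post (a point): on the sliding jaw: centre of the front face of its rear post, 22 mm behind the pad centre; post 36 mm wide, top 80 mm above the table. The pad lies in a saddle, open at both sides, 44 mm long between this post and the jaw's front upright (top 88 mm), so a fingertip on the pad can push the jaw by this post. y axis: back along the bar
- release (a joint): how far the pad is pressed, m: 0 up, 0.009 fully down. From 0.005 on the pawl is clear of the teeth, and while the pad is kept down the jaw slides (friction a few N); with the pad up the ratchet stops the jaw from going back. Let go, the pad may rest up to 4 mm low, its pawl on a tooth
- jaw (a joint): how far back the sliding jaw stands along the bar, m (machined aluminium carriage on the toothed bar, 86 mm long along the bar, 88 mm tall); grows as it goes back, away from the bolt; starts at 0 to 0.012
- jaw_heel (a point): centre of the jaw's flat rear end face, which meets the stop collar; 31 mm above the table, 50 mm behind the pad centre. y axis: back along the bar
- collar_face (a point): centre, 31 mm above the table, of the face turned to the jaw of the stop collar: fixed aluminium block clamped on the bar behind the jaw, 38 mm wide, 16 mm thick, 58 mm tall with a screw on top (66 mm). y axis: back along the bar. The jaw is home when its heel touches this face; the way to go is 60 to 112 mm
- fixture: bolt holding fixture, fixed to the table: grey bed plate 96 x 460 x 10 mm, from y = -275 to +185 mm, with headstock (92 mm tall) at its -y end, two V rests, a steel bar 12 mm wide (top at 48 mm, ratchet teeth underneath). Origin on the table under the bar; y axis back along the bar
- hub_bolt: the held hub bolt: shiny steel hex-head bolt, shank 24 mm thick, 110 mm long, head 15 mm thick, 41 mm across corners, lying loose on the V rests along the bar, head to the headstock; a spring nose on the jaw (16 mm travel, 1 to 3 N) bears on its tip. Origin on its axis half-way along the shank, 72 mm above the table; y axis head to tip
- spare_bolt_mid (a point): spare hex-head bolt, shiny steel, standing on its head (head 36 mm across corners, shank 20 mm thick, 82 mm tall); point at its centre, half-way up
- dome_nut_mid (a point): bronze dome (acorn) nut standing on its flat face, 37 mm across corners, 36 mm tall; point at its centre, half-way up
- sleeve_mid (a point): white nylon sleeve standing on end, 34 mm outside, 42 mm tall; point at its centre, half-way up
- hex_key_mid (a point): black L-shaped hex key lying flat, about 98 x 42 mm, 8 mm thick; point at its centre, half-way up
- ring_gauge_mid (a point): dark steel ring gauge lying flat, 58 mm across, 18 mm thick; point at its centre, half-way up
- caliper_mid (a point): digital caliper lying flat, about 185 mm long, 12 mm thick; point at its centre, half-way up

How it is judged:
By the outcome, as a careful person would: the job done as asked, in the order asked, and still so for the second after the job is handed in, with the robot touching nothing.
It also fails if it takes over 38 s, if anything falls off the work surface, if the arm or the gripper's body presses on something with over 40 N, if the wrist force passes 120 N, or if a joint passes its speed limit or range.

## Robot

A 6-joint arm with a two-finger parallel gripper is mounted at the origin on the work surface. World frame = base frame: x ahead of the robot, y to its left, z up, the work surface at z = 0. Lengths are in m, angles in rad, forces in N, time in s.
With the tool pointing down it reaches from about 0.35 to 0.775 m from the base axis. Payload 7.3 kg.
Tool frame: the origin (TCP) lies between the finger pads; the fingertips stand finger_overhang ahead of it and the grasp point (between the pads) lies 3 mm ahead of it (finger_overhang is the distance from the TCP to the fingertips, in m); z points along the fingers, y is the line along which they close (so a half turn about z gives the same grasp; the last joint's range is limited). The gripper opens to 92 mm and grips with 3 to 60 N. Pads are 19 mm wide; open, the fingers measure 130 mm over their backs; the gripper's body (75 mm by 190 mm) begins 47 mm behind the grasp point.
Start: joints at [1.028, 0.342, 1.524, -0, 1.275, -0.146], TCP at [0.203, 0.484, 0.209] pointing down, gripper open.
Joint ranges: [-2.53, 2.53], [-0.77, 2.02], [0.04, 2.7], [-1, 4.14], [0.28, 2.66], [-3.11, 3.11]. Speed limits (rad/s): [2.57, 2.57, 3.14, 3.14, 3.14, 3.14].

## Interface

Orientations are given as a 3x3 rotation matrix whose columns are the frame's x, y, z axes.
In Python, from workcell import get_state, read_camera, camera_params, hand_in, search_frame, pinpoint, finger_overhang gives the robot as it stands.
- The arm moves only by the tool arm_command, never from a script. Its argument "rows" is a list of rows, each a list of 2 entries, a list of its own where there are three numbers: the shift along the tool's x, y, z scaled (see below), then the turn, a rotation vector about the tool's x, y, z scaled (see below). A call has exactly 8 rows; each row shifts and turns the commanded pose from where the row before left it, along the tool's axes as they then stand; what a row does not reach is not made up. The controller multiplies each number of a shift by 2 cm and each number of a turn by 8 degrees. A row lasts 1/10 s, in which the tool goes at most 50 mm and 8.59 degrees, less where a joint would pass 70% of its speed; a pose out of reach is approached as far as the arm can. A call with a number of a shift or a turn outside -1 to 1 is refused whole. A call with a gripper value outside its range is refused whole. "grip" is the gripper command: -1 is shut, 1 is fully open, values between are in proportion, set as the call begins (left out, the last holds). The fingers move at their own pace and stop on an object; "squeeze" is the grip in N (left out, the last holds). Time passes only in rows, so rows that do not move let the fingers close, or fill a call up. It gives the time, the measured TCP pose, the force, the opening and the grip force at its end, in the units of the state.
- get_state(): the state, without advancing time (a new reading comes with each control period).
- read_camera(name): name is "side" or "top"; returns the picture (400x640x3 uint8, blue, green, red); there is no depth.
- camera_params(name): a dict with "mtx" (3x3 intrinsics, pixels), "k1" (the pictures are not rectified: a ray, as slopes to the right and down, at radius r is drawn at 1 + k1 r^2 times it, then the intrinsics apply), "position" and "attitude" of the camera in the world. Camera axes: x right, y up, looking along -z (the intrinsics and any distortion apply to the point x, -y, -z); pixel columns grow to the right and rows downward; lengths in m; the calibration is good to about 2 mm. A picture is of the moment at which its call begins. camera_params takes no time and is no camera call.
- hand_in(): hands the job in; it is judged then, once.
Trained networks look in the newest picture that a camera, given by its name, has taken for a name from the list of things; names that differ only in an ending like _2 or _b are one class to them, and where a whole thing is asked for, a point or a joint stands for the part that bears it (a point fixed in the world has none). Each returns a list of dicts, best first, with "confidence" (0 to 1); they miss things now and then, are a little off and sometimes report something else, mostly with a low value. They report only what shows in the picture. A call takes as long as a camera call.
- search_frame(camera, target): "at" ([row, column] in pixels, amid what is visible of it).
- pinpoint(camera, target): "at" ([row, column] in pixels: a listed point, or the origin of a listed thing).
The state is a dict: "clock": time; "joint_positions": joint angles; "joint_vel": joint speeds; "joint_torque": joint torques, N m; "position": TCP position; "tool_rot": TCP orientation; "force": force on the tool from outside, world axes, zero at the start; "moment": the same for the moment, N m; "grip_width": finger opening in m; "grip_force": force on a finger pad.
Only numpy, scipy, OpenCV 4.12 (cv2) and the standard library are available. Lean on these libraries where they do the work, as an engineer would, in place of code of your own. Each camera call takes 0.05 s, during which the arm holds its last target. There are 200 camera calls.

## Working session

There is one attempt and no reset: what is moved stays moved. The work goes in short steps, Python scripts to look and compute and a tool call to move; the robot and the scene stay as the last step left them, time stands still between calls to the robot, and variables do not carry over. Pictures are saved under pics/ and viewed, at most 10 in all, crops included, and the job is handed in when it is done.

Besides the shell and the picture viewer there is one more tool, called after "Request:" as name(argument=value, ...), one argument or row to a line, values as JSON. arm_command: Moves the arm, as the interface text tells. Its arguments: {"type":"object","properties":{"rows":{"type":"array","items":{"type":"array"}},"grip":{"type":"number"},"squeeze":{"type":"number"}},"required":["rows"]}

```bash
mkdir -p pics; cat > h.py <<'E'
import numpy as np, cv2
from workcell import *
def ray(cam,at):
    p=camera_params(cam); K=np.array(p["mtx"]);k=p["k1"]
    d=np.linalg.inv(K)@[at[1],at[0],1]; d=d[:2]; u=d.copy()
    for _ in range(30): u=d/(1+k*(u@u))
    R=np.array(p["attitude"]); 
    if R.shape!=(3,3): print("att",R)
    return np.array(p["position"]), R@np.array([u[0],-u[1],-1])
def atz(cam,at,z):
    o,d=ray(cam,at); return o+d*(z-o[2])/d[2]
def proj(cam,P):
    p=camera_params(cam);K=np.array(p["mtx"]);c=np.array(p["attitude"]).T@(np.array(P)-p["position"])
    u=np.array([c[0],-c[1]])/-c[2];u=u*(1+p["k1"]*(u@u));q=K@[u[0],u[1],1];return q[1],q[0]
def tri(a,b):
    (o1,d1),(o2,d2)=ray("side",a),ray("top",b)
    s=np.linalg.lstsq(np.c_[d1,-d2],o2-o1,rcond=None)[0]
    A,B=o1+d1*s[0],o2+d2*s[1]; return (A+B)/2,np.linalg.norm(A-B)
E
python3 - <<'E'
from h import *
np.set_printoptions(precision=4,suppress=True)
print(finger_overhang if not callable(finger_overhang) else finger_overhang())
for c in("side","top"):
    cv2.imwrite(f"pics/{c}0.png",read_camera(c)); p=camera_params(c);print(c,p)
Z=dict(release_pad=.064,rear_post=None,jaw_heel=.031,collar_face=.031,fixture=0,hub_bolt=.072,spare_bolt_mid=.041,dome_nut_mid=.018,sleeve_mid=.021,hex_key_mid=.004,ring_gauge_mid=.009,caliper_mid=.006)
for n,z in Z.items():
    r={c:pinpoint(c,n)[:2] for c in("side","top")}
    for c in r:
        for q in r[c]: print(n,c,np.round(q["at"]),round(q["confidence"],2),atz(c,q["at"],z) if z is not None else "")
    if r["side"] and r["top"]: print("   tri",*tri(r["side"][0]["at"],r["top"][0]["at"]))
s=get_state();print(s["clock"],s["position"],s["tool_rot"])
E
```

```text
0.022
side {'mtx': array([[499.2066,   0.    , 321.5938],
       [  0.    , 499.2066, 200.7856],
       [  0.    ,   0.    ,   1.    ]]), 'k1': -0.02994551450229448, 'position': array([0.3836, 0.7115, 0.6028]), 'attitude': array([[-0.9634,  0.1543, -0.2193],
       [-0.2681, -0.5615,  0.7828],
       [-0.0023,  0.8129,  0.5823]])}
top {'mtx': array([[501.7266,   0.    , 318.9013],
       [  0.    , 501.7266, 203.6098],
       [  0.    ,   0.    ,   1.    ]]), 'k1': 0.03135484496022987, 'position': array([0.4159, 0.0052, 1.1464]), 'attitude': array([[ 0.0054,  0.9885, -0.1508],
       [-1.    ,  0.0061,  0.0036],
       [ 0.0045,  0.1508,  0.9886]])}
release_pad side [177. 346.] 0.39 [ 0.5626 -0.1042  0.064 ]
release_pad top [211. 366.] 0.82 [ 0.5654 -0.1018  0.064 ]
   tri [ 0.5637 -0.1019  0.0656] 0.003099420410980392
rear_post side [181. 348.] 0.61 
rear_post top [218. 362.] 0.75 
   tri [ 0.5528 -0.0914  0.0639] 0.0042328559388176215
jaw_heel side [206. 345.] 0.56 [ 0.5505 -0.0535  0.031 ]
jaw_heel top [216. 346.] 0.7 [ 0.5577 -0.0597  0.031 ]
   tri [ 0.5552 -0.0604  0.0259] 0.00
[... 1012 characters left out ...]
1 -0.0765  0.021 ]
   tri [ 0.4557 -0.0764  0.0166] 0.011012369680728223
hex_key_mid top [260. 422.] 0.71 [ 0.4617 -0.232   0.004 ]
ring_gauge_mid side [164. 305.] 0.65 [ 0.6823 -0.2171  0.009 ]
ring_gauge_mid side [267. 413.] 0.5 [0.4024 0.0606 0.009 ]
ring_gauge_mid top [165. 408.] 0.89 [ 0.6816 -0.2049  0.009 ]
   tri [ 0.6787 -0.2034  0.0178] 0.001635028903734566
caliper_mid side [265. 410.] 0.75 [0.4082 0.0531 0.006 ]
caliper_mid side [236. 342.] 0.24 [0.5404 0.0081 0.006 ]
caliper_mid top [285. 296.] 0.83 [0.4055 0.0521 0.006 ]
   tri [0.4069 0.0521 0.0052] 0.0027485405760285775
1.3 [0.2029 0.4842 0.2088] [[-0.9223  0.3865  0.    ]
 [ 0.3865  0.9223  0.0001]
 [ 0.      0.0001 -1.    ]]
```

View pics/side0.png

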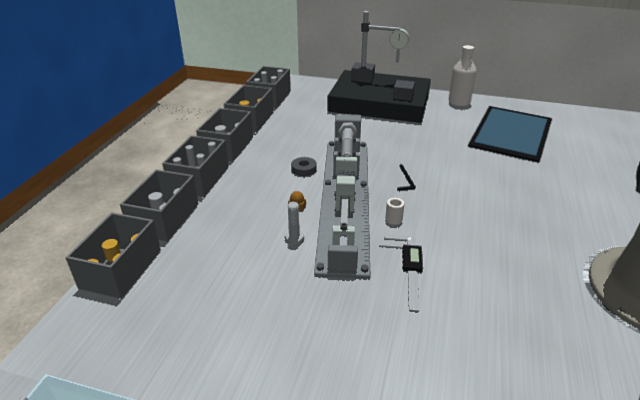

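View pics/top0.png

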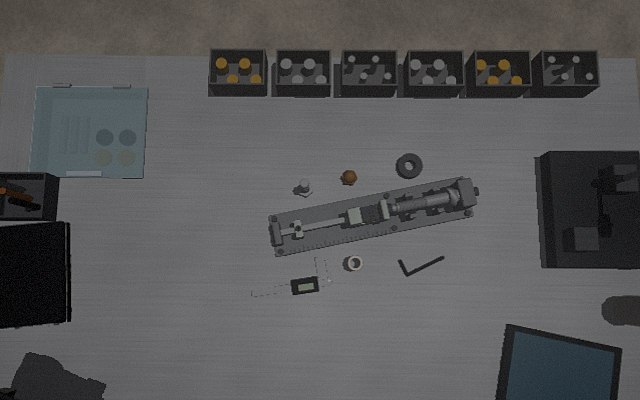

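The side view shows the fixture running from (345,125) to (343,270), with the jaw at about (346,185) and the collar at about (343,230). In the top view the bed runs from (275,235) to (475,195), with the pad near (366,211). I'll zoom in on both.

```bash
python3 - <<'E'
from h import *
a=cv2.imread("pics/top0.png")[160:270,255:490]; a=cv2.convertScaleAbs(a,alpha=1.8)
a=cv2.resize(a,None,fx=3.4,fy=3.4,interpolation=cv2.INTER_CUBIC)
b=cv2.imread("pics/side0.png")[100:290,270:440]
b=cv2.resize(b,None,fx=3.1,fy=3.1,interpolation=cv2.INTER_CUBIC)
cv2.imwrite("pics/topc.png",a);cv2.imwrite("pics/sidec.png",b)
E
```

```text
(no output)
```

View pics/topc.png

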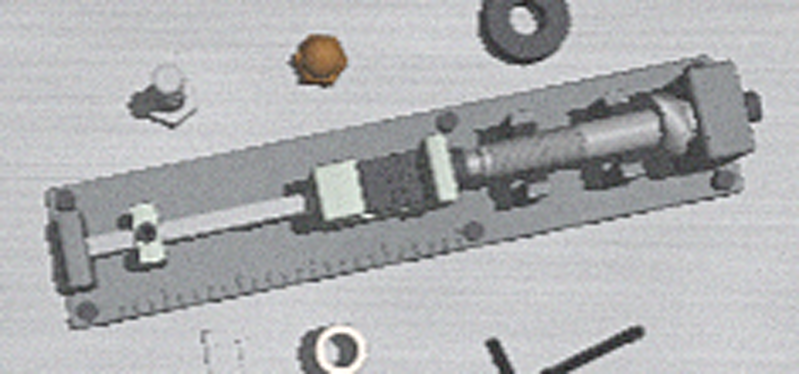

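View pics/sidec.png

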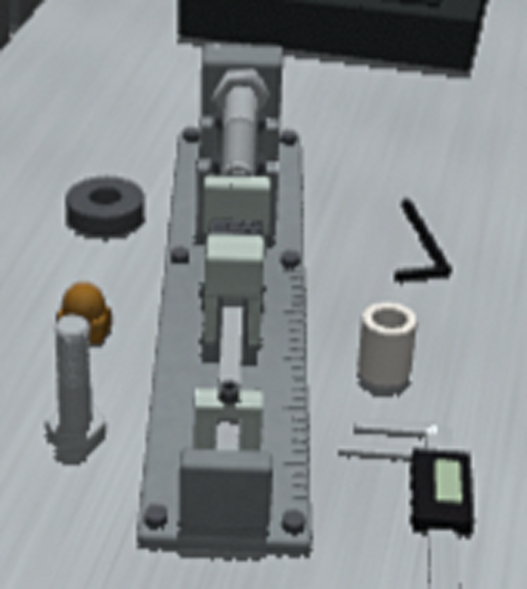

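The top crop shows the pad as a dark patch at about (393,182), between the rear-post top (315-358) and the upright (427-458). The collar is at (133-164, 233). The side crop shows the post top at (235,250), the collar at (229,400) and the end block at (225,490). Next I'll measure the bar axis and the points on it.

```bash
python3 - <<'E'
from h import *
np.set_printoptions(precision=4,suppress=True)
T=lambda x,y,z: atz("top",(160+(y+.5)/3.4-.5,255+(x+.5)/3.4-.5),z)
S=lambda x,y,z: atz("side",(100+(y+.5)/3.1-.5,270+(x+.5)/3.1-.5),z)
for n,f,c in(("top",T,[(46,193),(76,327),(742,193),(706,58)]),("side",S,[(138,542),(310,546),(300,133),(181,130)])):
    P=np.array([f(x,y,.010) for x,y in c]); rear=(P[0]+P[1])/2; fr=(P[2]+P[3])/2; u=rear-fr
    print(n,P[:,:2],"len",np.linalg.norm(u),"w",np.linalg.norm(P[0]-P[1]),np.linalg.norm(P[2]-P[3]),"dir",u/np.linalg.norm(u)); u/=np.linalg.norm(u)
    o=rear-.185*u; print("origin",o)
    pts=dict(padc=(393,182,.064),postF=(359,186,.080),postR=(317,192,.080),upr=(427,170,.088),upf=(456,167,.088),colF=(163,230,.058),colR=(134,235,.058)) if n=="top" else dict(postFtop=(235,238,.080),postRtop=(235,266,.080),uprR=(238,193,.088),colRtop=(227,408,.058),colFtop=(228,391,.058),heelbot=(231,358,.012))
    for k,v in pts.items():
        p=f(*v); w=p-o; print(k,p,"along",w[:2]@u[:2],"across",w[0]*u[1]-w[1]*u[0])
E
```

```text
top [[ 0.5591  0.1166]
 [ 0.4697  0.0948]
 [ 0.562  -0.35  ]
 [ 0.6541 -0.3294]] len 0.45512617993769 w 0.09195842998963373 0.09444017584912119 dir [-0.2058  0.9786  0.    ]
origin [ 0.5525 -0.0753  0.01  ]
padc [ 0.5607 -0.1106  0.064 ] along -0.03617123457332564 across 0.0008128330945092396
postF [ 0.5559 -0.0874  0.08  ] along -0.012508236516061443 across 0.0008671544450148533
postR [ 0.5519 -0.0609  0.08  ] along 0.014232081941944745 across 0.00242851016797323
upr [ 0.5652 -0.1294  0.088 ] along -0.05550103615524197 across 0.001352333159718857
upf [ 0.5672 -0.1476  0.088 ] along -0.07371500135174752 across -0.00042261495541756275
colF [0.5296 0.0365 0.058 ] along 0.11413845460047461 across 0.0006233618345341703
colR [0.5263 0.055  0.058 ] along 0.13295537030648952 across 0.0011847844224965112
side [[ 0.5615  0.1242]
 [ 0.4704  0.1024]
 [ 0.5668 -0.349 ]
 [ 0.6582 -0.329 ]] len 0.46248026585795754 w 0.09366670284360208 0.0936225026089182 dir [-0.2087  0.978   0.    ]
origin [ 0.5546 -0.0676  0.01  ]
postFtop [ 0.5577 -0.0812  0.08  ] along -0.013956364659716641 across 0.00018569510456522068
postRtop [ 0.5504 -0.0508  0.08  ] along 0.01732644316982807 across -0.0005096512355094247
uprR [ 0.5654 -0.1214  0.088 ] along -0.05482484820927855 across -0.0006263527285414114
colRtop [0.529  0.0565 0.058 ] along 0.12670308829732838 across 0.0009414820573980034
colFtop [0.5321 0.0416 0.058 ] along 0.11146740554284819 across 0.0007815302905227334
heelbot [ 0.5506 -0.048   0.012 ] along 0.020033336996122624 across 0.00021420069390158192
```

Request:
arm_command(
  rows=[
    [[-1,-0.3,0],[0,0,0.99]],
    [[-1,-0.3,0],[0,0,0.99]],
    [[-1,-0.3,0],[0,0,0.99]],
    [[-1,-0.2,0],[0,0,0.99]],
    [[-1,0,0],[0,0,0.99]],
    [[-1,0,0],[0,0,0.99]],
    [[-1,0,0],[0,0,0.96]],
    [[-1,0,0],[0,0,0]],
  ],
  grip=-1,
)

```text
clock: 2.1
position: [0.2883, 0.3482, 0.2089]
tool_rot: [[-0.205, 0.979, 0.0], [0.979, 0.205, 0.0], [0.0, 0.0, -1.0]]
force: [0.2, 0.1, 0.2]
grip_width: 0.0324
grip_force: 0.0
```

```bash
cat > st.py <<'E'
from h import *
import sys
np.set_printoptions(precision=4,suppress=True)
s=get_state();R=np.array(s["tool_rot"]);p=np.array(s["position"])
print(s["clock"],p,R[:,0],R[:,2],"F",s["force"],s["grip_width"])
print("shift units",R.T@(np.array(eval(sys.argv[1]))-p)/.02,"xang want -.207,.978: deg",np.degrees(np.arctan2(R[0,0],R[1,0]))+12)
E
python3 st.py "(.561,-.105,.12)"
```

```text
2.1 [0.2883 0.3482 0.2089] [-0.205   0.9788  0.0002] [ 0.0004  0.0003 -1.    ] F [0.1539 0.1166 0.1834] 0.032375824772903135
shift units [-24.9736   8.6988   4.4413] xang want -.207,.978: deg 0.16883286492458005
```

Request:
arm_command(
  rows=[
    [[-1,0.36,0],[0,0,0]],
    [[-1,0.36,0],[0,0,0]],
    [[-1,0.36,0],[0,0,0]],
    [[-1,0.36,0],[0,0,0]],
    [[-1,0.36,0],[0,0,0]],
    [[-1,0.36,0],[0,0,0]],
    [[-1,0.36,0],[0,0,0]],
    [[-1,0.36,0],[0,0,0]],
  ],
)

```text
clock: 2.9
position: [0.378, 0.2036, 0.2089]
tool_rot: [[-0.209, 0.978, 0.0], [0.978, 0.209, 0.0], [0.0, 0.0, -1.0]]
force: [0.2, 0.9, -1.1]
grip_width: 0.0001
grip_force: 0.0
```

Request:
arm_command(
  rows=[
    [[-1,0.36,0],[0,0,0]],
    [[-1,0.36,0],[0,0,0]],
    [[-1,0.36,0],[0,0,0]],
    [[-1,0.36,0],[0,0,0]],
    [[-1,0.36,0],[0,0,0]],
    [[-1,0.36,0],[0,0,0]],
    [[-1,0.36,0],[0,0,0]],
    [[-1,0.36,0],[0,0,0]],
  ],
)

```text
clock: 3.7
position: [0.4678, 0.0592, 0.2089]
tool_rot: [[-0.209, 0.978, 0.0], [0.978, 0.209, 0.0], [0.0, 0.0, -1.0]]
force: [0.2, 0.2, -0.1]
grip_width: 0.0005
grip_force: 0.0
```

Request:
arm_command(
  rows=[
    [[-1,0.36,0.3],[0,0,0]],
    [[-1,0.36,0.3],[0,0,0]],
    [[-1,0.36,0.3],[0,0,0]],
    [[-1,0.36,0.4],[0,0,0]],
    [[-1,0.36,0.4],[0,0,0]],
    [[-1,0.36,0.5],[0,0,0]],
    [[-1,0.36,0.6],[0,0,0]],
    [[-0.9,0,0.6],[0,0,0]],
  ],
)

```text
clock: 4.5
position: [0.5505, -0.085, 0.1402]
tool_rot: [[-0.209, 0.978, 0.001], [0.978, 0.209, -0.0], [-0.0, 0.001, -1.0]]
force: [0.7, -0.2, -0.8]
grip_width: 0.0006
grip_force: 0.0
```

Request:
arm_command(
  rows=[
    [[0,0,0],[0,0,0]],
    [[0,0,0],[0,0,0]],
    [[0,0,0],[0,0,0]],
    [[0,0,0],[0,0,0]],
    [[0,0,0],[0,0,0]],
    [[0,0,0],[0,0,0]],
    [[0,0,0],[0,0,0]],
    [[0,0,0],[0,0,0]],
  ],
)

```text
clock: 5.3
position: [0.5497, -0.0839, 0.1409]
tool_rot: [[-0.209, 0.978, 0.0], [0.978, 0.209, 0.0], [0.0, 0.0, -1.0]]
force: [0.5, -0.2, 0.1]
grip_width: 0.0003
grip_force: 0.0
```

```bash
python3 st.py "(.561,-.105,.12)"; python3 - <<'E'
from h import *
a=read_camera("top")[160:270,300:460]; b=read_camera("side")[90:230,260:430]
a=cv2.resize(cv2.convertScaleAbs(a,alpha=1.8),None,fx=3.4,fy=3.4,interpolation=cv2.INTER_CUBIC)
b=cv2.resize(b,(a.shape[1]*1,int(140*a.shape[1]/170)),interpolation=cv2.INTER_CUBIC)
b=b[:, :]; m=np.vstack([a[:140*3],b]); 
m=cv2.resize(m,None,fx=600/m.shape[0],fy=600/m.shape[0]) if m.shape[0]>600 else m
print(m.shape);cv2.imwrite("pics/m1.png",m)
E
```

```text
5.3 [ 0.5497 -0.0839  0.1409] [-0.2092  0.9779  0.    ] [ 0.0002  0.0001 -1.    ] F [ 0.4741 -0.2429  0.1374] 0.0003014534211470089
shift units [-1.1505  0.3337  1.0437] xang want -.207,.978: deg -0.0747255313438302
(600, 397, 3)
```

View pics/m1.png

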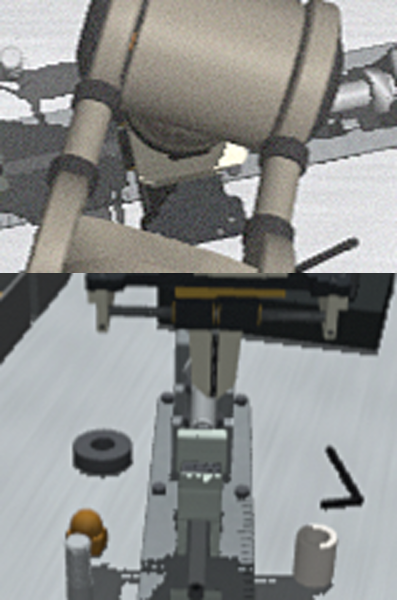

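The side part shows the closed fingertips at about (215,390), a little to the sleeve side of the jaw at (203,440). That agrees with the computed remaining shift. I'll move over the pad centre and go down in stages.

Request:
arm_command(
  rows=[
    [[-0.6,0.17,0],[0,0,0]],
    [[-0.55,0.16,0],[0,0,0]],
    [[0,0,0.5],[0,0,0]],
    [[0,0,0.5],[0,0,0]],
    [[0,0,0.5],[0,0,0]],
    [[0,0,0.5],[0,0,0]],
    [[0,0,0.3],[0,0,0]],
    [[0,0,0],[0,0,0]],
  ],
)

```text
clock: 6.2
position: [0.5602, -0.1047, 0.0936]
tool_rot: [[-0.209, 0.978, -0.002], [0.978, 0.209, 0.001], [0.001, -0.002, -1.0]]
force: [0.7, 0.4, -0.2]
grip_width: 0.0002
grip_force: 0.0
```

```bash
python3 st.py "(.561,-.105,.086)"; python3 - <<'E'
from h import *
b=read_camera("side")[110:220,290:410]
b=cv2.resize(b,None,fx=5,fy=5,interpolation=cv2.INTER_CUBIC)
cv2.imwrite("pics/m2.png",b)
E
```

```text
6.2 [ 0.5602 -0.1047  0.0936] [-0.2093  0.9779  0.0012] [-0.0021  0.0008 -1.    ] F [ 0.685   0.4021 -0.2064] 0.00020738238727918364
shift units [-0.0233  0.0358  0.3788] xang want -.207,.978: deg -0.07966803137995448
```

View pics/m2.png

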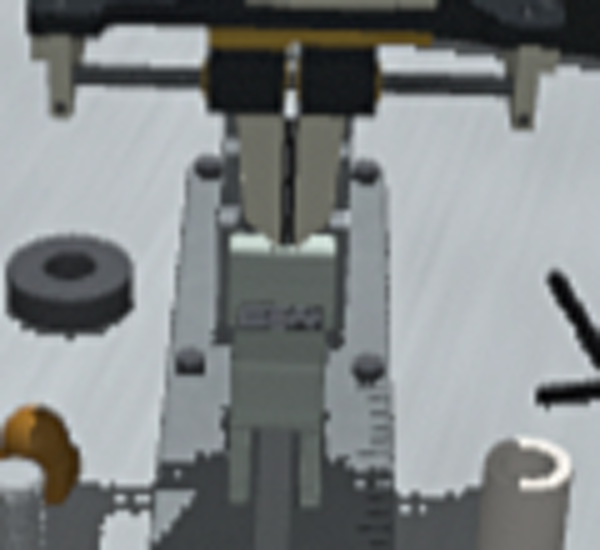

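```bash
python3 - <<'E'
from h import *
s=get_state();p=np.array(s["position"]);R=np.array(s["tool_rot"])
for d in(-.05,0,.022): print(d,proj("side",p+R[:,2]*d))
print("pad",proj("side",(.561,-.105,.064)),"seen tip",110+240/5,290+288/5)
print(s["clock"],finger_overhang)
b=read_camera("side");cv2.imwrite("pics/s3.png",cv2.resize(b[90:220,270:430],None,fx=4.5,fy=4.5))
for n in("release_pad","rear_post","jaw_heel"): print(n,pinpoint("side",n)[:2])
print(get_state()["position"])
E
```

```text
-0.05 (np.float64(141.1023647366419), np.float64(347.63908016158246))
0 (np.float64(163.70756985873732), np.float64(346.9465300223276))
0.022 (np.float64(173.2362549427818), np.float64(346.6537078788913))
pad (np.float64(176.7083735157133), np.float64(346.3813718822248)) seen tip 158.0 347.6
6.25 0.022
release_pad [{'at': [178.9, 345.6], 'confidence': 0.63}]
rear_post [{'at': [178.5, 343.8], 'confidence': 0.72}]
jaw_heel [{'at': [206.4, 350.0], 'confidence': 0.9}]
[ 0.56124452 -0.1051578   0.09536009]
```

View pics/s3.png

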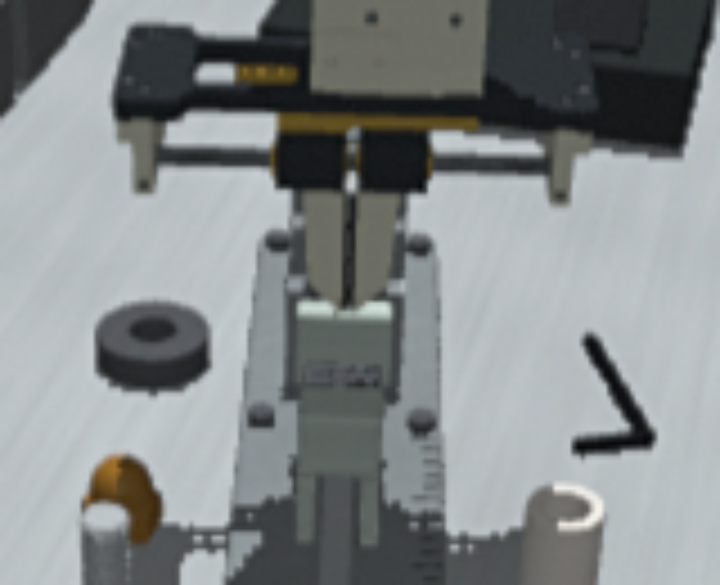

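The picture puts the fingertips at row 158, but the reported pose projects to row 173. That's a conflict of about 35 mm in height or depth, so I'll check it before going down.

```bash
python3 - <<'E'
from h import *
print("m1 pred tip",proj("side",(.5497,-.0839,.1189)),"seen ~143.5,352")
for y in(-.105,-.12,-.135,-.15): print(y,[np.round(proj("side",(.561+(-.105-y)*.21,y,z)),1) for z in(.0734,.088,.108)])
# fingertip colour mask in raw side picture
b=cv2.imread("pics/s3.png"); b=b[2::1]
im=cv2.resize(b,(160,130),interpolation=cv2.INTER_AREA)
for r in range(40,90,2): print(90+r,[tuple(im[r,c]) for c in (70,74,77,80,84)])
# top view: rim features; save
t=read_camera("top"); s=read_camera("side")
v=np.vstack([cv2.resize(cv2.convertScaleAbs(t[120:270,260:460],alpha=1.6),(400,300)),cv2.resize(s[80:230,250:450],(400,300))])
cv2.imwrite("pics/m4.png",v)
E
```

```text
m1 pred tip (np.float64(158.94441187831242), np.float64(350.4261288708851)) seen ~143.5,352
-0.105 [array([172.7, 346.5]), array([166.4, 346.7]), array([157.6, 347. ])]
-0.12 [array([168.6, 346.7]), array([162.4, 346.9]), array([153.6, 347.2])]
-0.135 [array([164.6, 346.9]), array([158.4, 347.1]), array([149.7, 347.3])]
-0.15 [array([160.7, 347. ]), array([154.5, 347.2]), array([145.9, 347.5])]
130 [(np.uint8(24), np.uint8(23), np.uint8(20)), (np.uint8(22), np.uint8(21), np.uint8(17)), (np.uint8(180), np.uint8(178), np.uint8(172)), (np.uint8(45), np.uint8(44), np.uint8(41)), (np.uint8(24), np.uint8(22), np.uint8(21))]
132 [(np.uint8(77), np.uint8(84), np.uint8(83)), (np.uint8(67), np.uint8(73), np.uint8(71)), (np.uint8(120), np.uint8(118), np.uint8(114)), (np.uint8(71), np.uint8(75), np.uint8(74)), (np.uint8(56), np.uint8(60), np.uint8(58))]
134 [(np.uint8(100), np.uint8(110), np.uint8(109)), (np.uint8(102), np.uint8(112), np.uint8(111)), (np.uint8(58), np.uint8(57), np.uint8(55)), (np.uint8(97), np.uint8(107), np.uint8(106)), (np.uint8(101), np.uint8(110), np.uint8(109))]
136 [(np.u
[... 4385 characters left out ...]
uint8(79), np.uint8(74))]
174 [(np.uint8(89), np.uint8(85), np.uint8(81)), (np.uint8(88), np.uint8(82), np.uint8(81)), (np.uint8(82), np.uint8(77), np.uint8(74)), (np.uint8(67), np.uint8(63), np.uint8(61)), (np.uint8(74), np.uint8(74), np.uint8(69))]
176 [(np.uint8(83), np.uint8(85), np.uint8(79)), (np.uint8(87), np.uint8(90), np.uint8(83)), (np.uint8(80), np.uint8(83), np.uint8(76)), (np.uint8(77), np.uint8(80), np.uint8(74)), (np.uint8(78), np.uint8(79), np.uint8(74))]
178 [(np.uint8(88), np.uint8(92), np.uint8(85)), (np.uint8(88), np.uint8(91), np.uint8(85)), (np.uint8(87), np.uint8(91), np.uint8(85)), (np.uint8(88), np.uint8(91), np.uint8(85)), (np.uint8(85), np.uint8(88), np.uint8(82))]
```

View pics/m4.png

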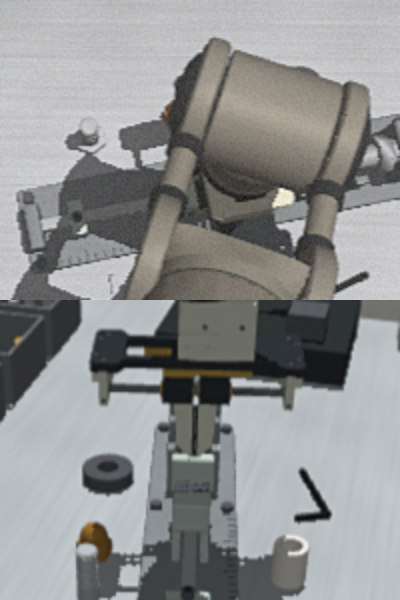

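The top part shows the dark end of the gripper frame at about (180,85), which is raw (162,350). The side part shows the same end at (92,355), raw (108,296). I'll triangulate it to tell a height offset from a depth offset.

```bash
python3 - <<'E'
from h import *
for a,b in(((103,297),(158,352)),((108,296),(162,348)),((115,296),(165,346)),((110,300),(165,350))): print(a,b,*tri(a,b))
s=get_state();p=np.array(s["position"]);R=np.array(s["tool_rot"])
print("pos",p, s["joint_positions"], s["joint_torque"])
for h in(.044,.06,.09): print(h,proj("side",p+R@[0,.095,-h]),proj("top",p+R@[-0.0,.095,-h]),proj("side",p+R@[0,-.095,-h]))
E
```

```text
(103, 297) (158, 352) [ 0.64293517 -0.05932324  0.23224037] 0.0018286767795913173
(108, 296) (162, 348) [ 0.63958128 -0.05163424  0.22591947] 0.007491479444378427
(115, 296) (165, 346) [ 0.63770803 -0.04831608  0.21402205] 0.009801617211413729
(110, 300) (165, 350) [ 0.63435759 -0.05585072  0.22098054] 0.0062425383071988425
pos [ 0.56115087 -0.1051518   0.09525868] [-3.19502001e-01  5.34541149e-01  1.55064375e+00  8.11846060e-05
  1.05551871e+00 -5.30210621e-01] [ 9.17863013e-03 -4.97756052e+01 -2.14775759e+01  4.59130516e-02
  6.93799602e-02  1.34492534e-04]
0.044 (np.float64(141.94807816904813), np.float64(297.60360346831214)) (np.float64(163.26556924246452), np.float64(361.35950573515356)) (np.float64(144.81619785113995), np.float64(397.627483059386))
0.06 (np.float64(134.49816001775412), np.float64(297.3563285550629)) (np.float64(161.45087212706244), np.float64(362.0554923881459)) (np.float64(137.32296377747267), np.float64(398.3639594338989))
0.09 (np.float64(120.13311729932394), np.float64(296.88036570533296)) (np.float64(157.89101681970772), np.float64(363.4208690292573)) (np.float64(122.8704510463684), np.float64(399.78169353161206))
```

The triangulated frame end isn't shifted in depth. The gripper appears higher than the pose says, so the fingertips should be centred but possibly further above the pad. I'll go down gently and watch the force. 14 mm is safe either way.

Request:
arm_command(
  rows=[
    [[0,0,0.15],[0,0,0]],
    [[0,0,0.15],[0,0,0]],
    [[0,0,0.15],[0,0,0]],
    [[0,0,0.1],[0,0,0]],
    [[0,0,0.1],[0,0,0]],
    [[0,0,0.05],[0,0,0]],
    [[0,0,0],[0,0,0]],
    [[0,0,0],[0,0,0]],
  ],
)

```text
clock: 7.35
position: [0.561, -0.1051, 0.0809]
tool_rot: [[-0.209, 0.978, 0.0], [0.978, 0.209, 0.0], [0.0, 0.0, -1.0]]
force: [0.5, 1.4, 0.2]
grip_width: 0.0003
grip_force: 0.0
```

There's no contact, so the picture is right: the tip is about 35 mm higher than the pose and overhang say. I'll go down a bit more and look.

Request:
arm_command(
  rows=[
    [[0,0,0.1],[0,0,0]],
    [[0,0,0.1],[0,0,0]],
    [[0,0,0.1],[0,0,0]],
    [[0,0,0.1],[0,0,0]],
    [[0,0,0],[0,0,0]],
    [[0,0,0],[0,0,0]],
    [[0,0,0],[0,0,0]],
    [[0,0,0],[0,0,0]],
  ],
)

```text
clock: 8.15
position: [0.561, -0.1051, 0.0729]
tool_rot: [[-0.209, 0.978, 0.0], [0.978, 0.209, 0.0], [-0.0, 0.0, -1.0]]
force: [0.6, 0.8, -0.3]
grip_width: 0.0001
grip_force: 0.0
```

```bash
python3 st.py "(.561,-.105,.05)"; python3 - <<'E'
from h import *
b=read_camera("side")[120:200,300:400]
cv2.imwrite("pics/m5.png",cv2.convertScaleAbs(cv2.resize(b,None,fx=7,fy=7,interpolation=cv2.INTER_CUBIC),alpha=1.3))
E
```

```text
8.15 [ 0.561  -0.1051  0.0729] [-0.209   0.9779 -0.    ] [ 0.0002  0.     -1.    ] F [ 0.5971  0.8119 -0.2911] 0.000102970374670462
shift units [0.0058 0.0034 1.1451] xang want -.207,.978: deg -0.06420646435266697
```

View pics/m5.png

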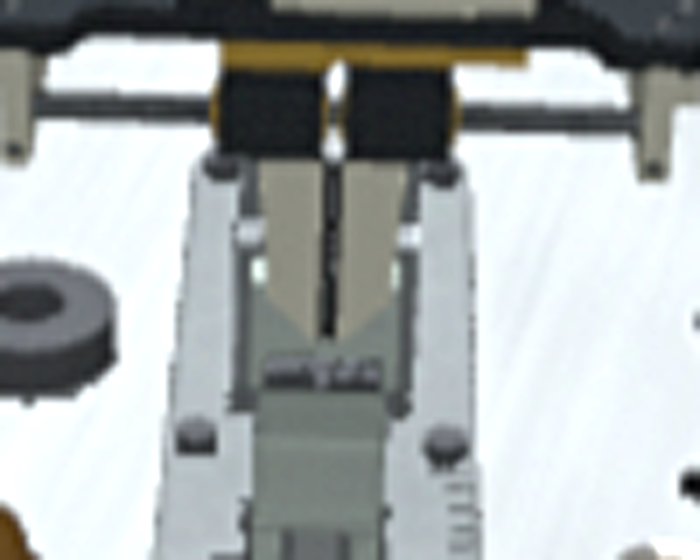

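The tip is now at (327,340), raw (168.5,346.7), in front of the upright's rear face and inside the saddle. Its height is about 0.086 m, so there are about 22 mm left to the pad.

Request:
arm_command(
  rows=[
    [[0,0,0.2],[0,0,0]],
    [[0,0,0.2],[0,0,0]],
    [[0,0,0.2],[0,0,0]],
    [[0,0,0.1],[0,0,0]],
    [[0,0,0.1],[0,0,0]],
    [[0,0,0],[0,0,0]],
    [[0,0,0],[0,0,0]],
    [[0,0,0],[0,0,0]],
  ],
)

```text
clock: 9.0
position: [0.561, -0.1051, 0.057]
tool_rot: [[-0.209, 0.978, 0.0], [0.978, 0.209, -0.0], [-0.0, 0.0, -1.0]]
force: [0.9, 0.2, 0.1]
grip_width: 0.0005
grip_force: 0.0
```

Request:
arm_command(
  rows=[
    [[0,0,0.1],[0,0,0]],
    [[0,0,0.1],[0,0,0]],
    [[0,0,0.1],[0,0,0]],
    [[0,0,0],[0,0,0]],
    [[0,0,0],[0,0,0]],
    [[0,0,0],[0,0,0]],
    [[0,0,0],[0,0,0]],
    [[0,0,0],[0,0,0]],
  ],
)

```text
clock: 9.8
position: [0.561, -0.1051, 0.0509]
tool_rot: [[-0.209, 0.978, 0.0], [0.978, 0.209, 0.0], [-0.0, 0.0, -1.0]]
force: [-0.4, 0.5, 0.5]
grip_width: 0.0006
grip_force: 0.0
```

Request:
arm_command(
  rows=[
    [[0,0,0.1],[0,0,0]],
    [[0,0,0.1],[0,0,0]],
    [[0,0,0],[0,0,0]],
    [[0,0,0],[0,0,0]],
    [[0,0,0],[0,0,0]],
    [[0,0,0],[0,0,0]],
    [[0,0,0],[0,0,0]],
    [[0,0,0],[0,0,0]],
  ],
)

```text
clock: 10.6
position: [0.5609, -0.1051, 0.0468]
tool_rot: [[-0.209, 0.978, 0.0], [0.978, 0.209, 0.0], [0.0, 0.0, -1.0]]
force: [0.2, -1.0, -0.3]
grip_width: 0.0004
grip_force: 0.0
```

Request:
arm_command(
  rows=[
    [[0,0,0.1],[0,0,0]],
    [[0,0,0.1],[0,0,0]],
    [[0,0,0],[0,0,0]],
    [[0,0,0],[0,0,0]],
    [[0,0,0],[0,0,0]],
    [[0,0,0],[0,0,0]],
    [[0,0,0],[0,0,0]],
    [[0,0,0],[0,0,0]],
  ],
)

```text
clock: 11.4
position: [0.561, -0.1051, 0.0429]
tool_rot: [[-0.209, 0.978, 0.0], [0.978, 0.209, 0.0], [-0.0, 0.0, -1.0]]
force: [1.0, 1.0, 2.5]
grip_width: 0.0001
grip_force: 1.4
```

Contact: 2.5 N upward. I'll press further.

Request:
arm_command(
  rows=[
    [[0,0,0.1],[0,0,0]],
    [[0,0,0.1],[0,0,0]],
    [[0,0,0.05],[0,0,0]],
    [[0,0,0],[0,0,0]],
    [[0,0,0],[0,0,0]],
    [[0,0,0],[0,0,0]],
    [[0,0,0],[0,0,0]],
    [[0,0,0],[0,0,0]],
  ],
)

```text
clock: 12.2
position: [0.561, -0.1051, 0.0379]
tool_rot: [[-0.209, 0.978, 0.0], [0.978, 0.209, 0.0], [-0.0, 0.0, -1.0]]
force: [1.4, 1.2, 5.1]
grip_width: 0.0006
grip_force: 2.3
```

```bash
python3 - <<'E'
from h import *
F=[]
for i in range(4):
    b=read_camera("side"); s=get_state(); F.append(s["force"])
print(np.mean(F,0),s["position"],s["grip_force"],s["moment"])
cv2.imwrite("pics/m6.png",cv2.convertScaleAbs(cv2.resize(b[130:210,300:400],None,fx=7,fy=7,interpolation=cv2.INTER_CUBIC),alpha=1.3))
E
```

```text
[1.07436929 1.38161537 4.38507174] [ 0.56101546 -0.10512506  0.03786544] 2.263808706920827 [ 0.16227272 -0.14098251  0.00537506]
```

The spring slope puts the pad about 7 mm down, so the pawl is clear. I'll press 1 mm more and start pushing back.

Request:
arm_command(
  rows=[
    [[0,0,0.04],[0,0,0]],
    [[0.15,0,0],[0,0,0]],
    [[0.15,0,0],[0,0,0]],
    [[0.15,0,0],[0,0,0]],
    [[0.15,0,0],[0,0,0]],
    [[0.15,0,0],[0,0,0]],
    [[0.15,0,0],[0,0,0]],
    [[0.15,0,0],[0,0,0]],
  ],
)

```text
clock: 13.2
position: [0.5568, -0.0852, 0.0373]
tool_rot: [[-0.209, 0.978, 0.001], [0.978, 0.209, -0.001], [-0.001, 0.001, -1.0]]
force: [-1.7, -0.6, 6.2]
grip_width: 0.0003
grip_force: 3.0
```

```bash
cat > q.py <<'E'
from h import *
np.set_printoptions(precision=4,suppress=True)
read_camera("side"); s=get_state();p=np.array(s["position"]);u=np.array([-.209,.978,0])
print(s["clock"],p,"F along",np.array(s["force"])@u,s["force"],"adv",(p-[.561,-.1051,0])@u)
for n,z in(("jaw_heel",.031),("collar_face",.031),("rear_post",.075),("release_pad",.055)):
    for q in pinpoint("side",n)[:1]: print(n,np.round(q["at"],1),round(q["confidence"],2),"y-along",(atz("side",q["at"],z)-[.5535,-.0715,0])@u)
E
python3 q.py
```

```text
13.25 [ 0.5567 -0.0847  0.0373] F along -1.0381086456896955 [ 0.9654 -0.8551  6.731 ] adv 0.02082737683248546
jaw_heel [212.4 344.9] 0.88 y-along 0.03990155206014787
collar_face [238.5 342.5] 0.63 y-along 0.11742486865761136
rear_post [186.8 347.1] 0.56 y-along 0.01777724681383295
release_pad [211.1 389.1] 0.53 y-along 0.06323517586986001
```

The jaw is moving: the heel has gone from row 206 to 212. About 77 mm remain.

Request:
arm_command(
  rows=[
    [[0.25,0,0],[0,0,0]],
    [[0.25,0,0],[0,0,0]],
    [[0.25,0,0],[0,0,0]],
    [[0.25,0,0],[0,0,0]],
    [[0.25,0,0],[0,0,0]],
    [[0.25,0,0],[0,0,0]],
    [[0.25,0,0],[0,0,0]],
    [[0.25,0,0],[0,0,0]],
  ],
)

```text
clock: 14.25
position: [0.5484, -0.046, 0.0373]
tool_rot: [[-0.209, 0.978, 0.001], [0.978, 0.209, -0.001], [-0.001, 0.001, -1.0]]
force: [0.1, -1.2, 6.9]
grip_width: 0.0004
grip_force: 3.1
```

```bash
python3 q.py
```

```text
14.3 [ 0.5482 -0.0452  0.0373] F along 0.42977430937284555 [0.0101 0.4416 6.6687] adv 0.06123826785909228
jaw_heel [225.3 344.9] 0.63 y-along 0.07941085066346719
collar_face [236.7 344.7] 0.81 y-along 0.1121972246588208
rear_post [197.5 347.9] 0.6 y-along 0.05274980310118079
```

Request:
arm_command(
  rows=[
    [[0.25,0,0],[0,0,0]],
    [[0.25,0,0],[0,0,0]],
    [[0.25,0,0],[0,0,0]],
    [[0.25,0,0],[0,0,0]],
    [[0.15,0,0],[0,0,0]],
    [[0.1,0,0],[0,0,0]],
    [[0.1,0,0],[0,0,0]],
    [[0,0,0],[0,0,0]],
  ],
)

```text
clock: 15.3
position: [0.5428, -0.0194, 0.0373]
tool_rot: [[-0.209, 0.978, 0.001], [0.978, 0.209, -0.001], [-0.001, 0.001, -1.0]]
force: [0.2, 0.2, 7.4]
grip_width: 0.0006
grip_force: 3.3
```

```bash
python3 q.py
```

```text
15.35 [ 0.5427 -0.0193  0.0373] F along 0.48962843742293427 [0.5853 0.6257 5.9444] adv 0.08768446543171782
jaw_heel [233.7 345. ] 0.62 y-along 0.10372833105543498
collar_face [234.1 343.6] 0.92 y-along 0.10500634523820279
rear_post [206.5 345.5] 0.69 y-along 0.08088674459280291
release_pad [230.2 346.3] 0.29 y-along 0.12328698436461753
```

Request:
arm_command(
  rows=[
    [[0.1,0,0],[0,0,0]],
    [[0.1,0,0],[0,0,0]],
    [[0.1,0,0],[0,0,0]],
    [[0.1,0,0],[0,0,0]],
    [[0,0,0],[0,0,0]],
    [[0,0,0],[0,0,0]],
    [[0,0,0],[0,0,0]],
    [[0,0,0],[0,0,0]],
  ],
)

```text
clock: 16.35
position: [0.5411, -0.0116, 0.0373]
tool_rot: [[-0.209, 0.978, 0.001], [0.978, 0.209, -0.0], [-0.001, 0.001, -1.0]]
force: [-0.4, 0.4, 6.3]
grip_width: 0.0007
grip_force: 3.4
```

```bash
python3 q.py
```

```text
16.4 [ 0.5411 -0.0116  0.0373] F along 0.04294537209616763 [-0.0385  0.0357  6.7681] adv 0.09563431697019932
jaw_heel [235.7 343.8] 0.88 y-along 0.1094921004945583
collar_face [235.4 345.9] 0.94 y-along 0.10843237841574628
rear_post [208.2 345. ] 0.63 y-along 0.08605059697646983
```

Request:
arm_command(
  rows=[
    [[0.1,0,0],[0,0,0]],
    [[0.1,0,0],[0,0,0]],
    [[0.1,0,0],[0,0,0]],
    [[0,0,0],[0,0,0]],
    [[0,0,0],[0,0,0]],
    [[0,0,0],[0,0,0]],
    [[0,0,0],[0,0,0]],
    [[0,0,0],[0,0,0]],
  ],
)

```text
clock: 17.4
position: [0.5399, -0.0057, 0.0373]
tool_rot: [[-0.209, 0.978, 0.001], [0.978, 0.209, -0.0], [-0.001, 0.001, -1.0]]
force: [-0.1, 0.3, 7.1]
grip_width: 0.0006
grip_force: 3.4
```

```bash
python3 q.py
```

```text
17.45 [ 0.5399 -0.0057  0.0373] F along -0.8187555239138467 [ 0.4537 -0.7402  7.039 ] adv 0.101630520754174
jaw_heel [235.2 342.6] 0.97 y-along 0.10821215146586925
collar_face [237.1 342.1] 0.73 y-along 0.11358086910371089
rear_post [209.5 343.3] 0.85 y-along 0.090101793910379
release_pad [264.9 411.4] 0.63 y-along 0.20542317963673845
```

Request:
arm_command(
  rows=[
    [[0.1,0,0],[0,0,0]],
    [[0.1,0,0],[0,0,0]],
    [[0.1,0,0],[0,0,0]],
    [[0,0,0],[0,0,0]],
    [[0,0,0],[0,0,0]],
    [[0,0,0],[0,0,0]],
    [[0,0,0],[0,0,0]],
    [[0,0,0],[0,0,0]],
  ],
)

```text
clock: 18.45
position: [0.5388, -0.0003, 0.0373]
tool_rot: [[-0.209, 0.978, 0.001], [0.978, 0.209, -0.001], [-0.001, 0.001, -1.0]]
force: [0.6, -2.4, 5.6]
grip_width: -0.0
grip_force: 3.0
```

```bash
python3 q.py
```

```text
18.5 [ 0.5388 -0.0003  0.0373] F along -1.6230006469127651 [ 0.9946 -1.447   6.0559] adv 0.10708873400362746
jaw_heel [238.  342.5] 0.98 y-along 0.11604041462891033
collar_face [235.  342.2] 0.69 y-along 0.10769096823669995
rear_post [210.  345.5] 0.87 y-along 0.09136104068081642
release_pad [164.1 303. ] 0.71 y-along -0.09186519504532452
```

Request:
arm_command(
  rows=[
    [[0.1,0,0],[0,0,0]],
    [[0.05,0,0],[0,0,0]],
    [[0,0,0],[0,0,0]],
    [[0,0,0],[0,0,0]],
    [[0,0,0],[0,0,0]],
    [[0,0,0],[0,0,0]],
    [[0,0,0],[0,0,0]],
    [[0,0,0],[0,0,0]],
  ],
)

```text
clock: 19.5
position: [0.5386, 0.0008, 0.0374]
tool_rot: [[-0.209, 0.978, 0.002], [0.978, 0.209, -0.004], [-0.004, 0.001, -1.0]]
force: [1.2, -10.2, 4.3]
grip_width: 0.0001
grip_force: 6.2
```

```bash
python3 q.py; python3 - <<'E'
from h import *
b=read_camera("side")
cv2.imwrite("pics/m7.png",cv2.convertScaleAbs(cv2.resize(b[160:280,290:400],None,fx=5,fy=5,interpolation=cv2.INTER_CUBIC),alpha=1.4))
E
```

```text
19.55 [0.5387 0.0008 0.0374] F along -10.973941547382719 [  1.9696 -10.7999   4.6751] adv 0.10826092715868409
jaw_heel [237.8 342.9] 0.58 y-along 0.11544444493555846
collar_face [236.8 341.1] 0.7 y-along 0.11284806670765893
rear_post [212.1 344.9] 0.8 y-along 0.09761122967177942
```

Stopped with 11 N against the collar, and the travel of about 96 mm matches the prediction. I'll lift straight up while still leaning on the post, then back off inside the saddle and rise clear.

Request:
arm_command(
  rows=[
    [[0,0,-0.15],[0,0,0]],
    [[0,0,-0.15],[0,0,0]],
    [[0,0,-0.2],[0,0,0]],
    [[0,0,-0.25],[0,0,0]],
    [[0,0,0],[0,0,0]],
    [[-0.15,0,0],[0,0,0]],
    [[-0.15,0,0],[0,0,0]],
    [[0,0,0],[0,0,0]],
  ],
)

```text
clock: 20.6
position: [0.5385, -0.0026, 0.0516]
tool_rot: [[-0.209, 0.978, -0.001], [0.978, 0.209, 0.0], [0.001, -0.001, -1.0]]
force: [0.4, 0.7, 0.7]
grip_width: 0.0001
grip_force: 0.0
```

Request:
arm_command(
  rows=[
    [[0,0,-0.5],[0,0,0]],
    [[0,0,-0.8],[0,0,0]],
    [[0,0,-1],[0,0,0]],
    [[0,0,-1],[0,0,0]],
    [[0,0,-1],[0,0,0]],
    [[0,0,-1],[0,0,0]],
    [[0,0,-1],[0,0,0]],
    [[0,0,-1],[0,0,0]],
  ],
)

```text
clock: 21.4
position: [0.5387, -0.002, 0.1996]
tool_rot: [[-0.209, 0.978, 0.001], [0.978, 0.209, 0.0], [0.0, 0.001, -1.0]]
force: [0.7, 0.0, -0.4]
grip_width: 0.0008
grip_force: 0.0
```

Request:
arm_command(
  rows=[
    [[0,-1,0],[0,0,0]],
    [[0,-1,0],[0,0,0]],
    [[0,-1,0],[0,0,0]],
    [[0,-1,0],[0,0,0]],
    [[0,-1,0],[0,0,0]],
    [[0,-1,0],[0,0,0]],
    [[0,0,0],[0,0,0]],
    [[0,0,0],[0,0,0]],
  ],
)

```text
clock: 22.2
position: [0.4221, -0.0274, 0.1988]
tool_rot: [[-0.209, 0.978, 0.002], [0.978, 0.209, -0.0], [-0.001, 0.002, -1.0]]
force: [0.8, -1.1, 0.2]
grip_width: 0.0004
grip_force: 0.0
```

```bash
python3 q.py; python3 - <<'E'
from h import *
b=read_camera("side");t=read_camera("top")
A=cv2.resize(b[120:280,280:420],(490,560),interpolation=cv2.INTER_CUBIC)
B=cv2.resize(cv2.convertScaleAbs(t[150:275,250:490],alpha=1.8),None,fx=1.25,fy=1.25)
m=np.zeros((560,790,3),np.uint8);m[:,:490]=A;m[:B.shape[0],490:490+B.shape[1]]=B[:,:300]
C=cv2.resize(cv2.convertScaleAbs(t[180:265,260:400],alpha=1.8),(300,182),interpolation=cv2.INTER_CUBIC);m[200:382,490:]=C
cv2.imwrite("pics/m8.png",m)
for n,z in(("release_pad",.064),("jaw_heel",.031),("collar_face",.031),("hub_bolt",.072),("spare_bolt_mid",.041),("dome_nut_mid",.018),("sleeve_mid",.021)):
    for c in("top","side"):
        for q in pinpoint(c,n)[:1]: print(n,c,q["at"],q["confidence"],atz(c,q["at"],z))
E
```

```text
22.25 [ 0.4224 -0.0274  0.1986] F along -0.1350067229618423 [-0.7235 -0.2926 -0.6531] adv 0.10494460100020327
jaw_heel [234.1 345. ] 0.87 y-along 0.10486083606509672
collar_face [233.2 345.8] 0.94 y-along 0.10222613179928935
rear_post [211.3 345.7] 0.63 y-along 0.09518048209945801
release_pad [207.7 344.7] 0.43 y-along 0.0574247844257915
release_pad top [220.9, 323.2] 0.67 [ 0.54317309 -0.00827451  0.064     ]
release_pad side [208.9, 343.4] 0.46 [0.54159577 0.00105461 0.064     ]
jaw_heel top [227.9, 303.2] 0.57 [0.53106753 0.03588663 0.031     ]
jaw_heel side [233.8, 343.9] 0.64 [0.53279171 0.030543   0.031     ]
collar_face top [232.2, 300.6] 0.71 [0.52141231 0.04158136 0.031     ]
collar_face side [236.3, 341.9] 0.79 [0.53460169 0.03833575 0.031     ]
hub_bolt top [202.7, 420.4] 0.55 [ 0.58320587 -0.21853807  0.072     ]
hub_bolt side [146.8, 347.2] 0.83 [ 0.58380753 -0.20875624  0.072     ]
spare_bolt_mid top [226.3, 315.4] 0.64 [0.53374851 0.00865234 0.041     ]
spare_bolt_mid side [221.1, 290.9] 0.67 [0.63215929 0.03263915 0.041     ]
dome_nut_mid top [173.8, 350.1] 0.45 [ 0.65777584 -0.07015715  0.018     ]
dome_nut_mid side [198.6, 295.2] 0.65 [ 0.65734989 -0.06779618  0.018     ]
sleeve_mid top [287.0, 291.8] 0.24 [0.40083145 0.05999233 0.021     ]
sleeve_mid side [209.2, 389.8] 0.89 [ 0.46648362 -0.07872602  0.021     ]
```

View pics/m8.png

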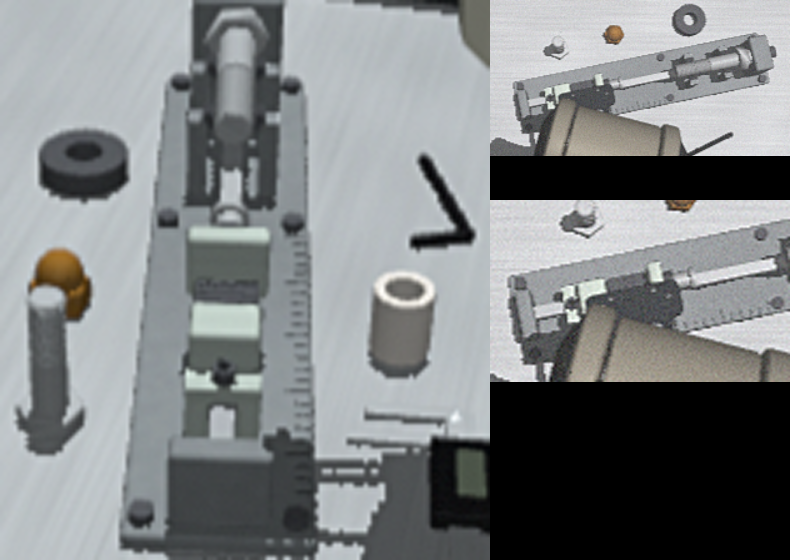

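The last picture shows the jaw against the collar, with the post top at (225,320) and the collar at (223,385) and no bar visible between them. The bolt is on its rests at (235,90), the loose parts haven't moved, and the arm is clear.

```bash
python3 -c "
from workcell import *
print(hand_in())"
```

```text
the job is handed in; nothing more can be done
None
```

The jaw was pushed back about 96 mm with the pad held down until it stopped against the collar at about 11 N; I then let the pad up and moved the arm clear, the last picture shows the bolt on its rests and the loose parts in place, and I handed the job in at about 22.6 s (no verdict came back).

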